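Empty the returns tray and hold it up for the reader

TASK

Lift the small grey tray by its handle with the three returned vials in it, and tip all three out over its sloping lip into the open white returns bin. Then hold the emptied tray steady and level in the air, centred about 10 cm above the window of the flat counter reader without ever touching the reader with it, and finish while still holding it there: do not put it down or let go. Leave the jar, the cup and the carton where they stand.

Things in the scene. Friction and masses are not known exactly. Their poses are not given: they have to be found in the camera images.
- tray: Loose grey tray, about 0.22 kg, 161 mm long (x, -86 to +75), 76 wide (y), walls 4 thick and 45 high at the sides and back (+x). Origin: underside, below mid-handle; z up. The front (-x) has no wall: from x = -45 the floor slopes up at 25 degrees to a pouring lip; front tilted 50 to 60 degrees down, the vials roll out. A handle bar along y bridges the middle on two thin posts.
- tray_handle (a point): Centre of the tray's handle bar, 94 mm above the tray's underside. The bar is 12 mm thick (tray x), 24 mm tall (z, from 82 to 106 mm) and 68 mm long (y); free space below and beside it: pinch it across its 12 mm from above. Axes as the tray's.
- tray_lip (a point): Middle of the upper edge of the tray's pouring lip: at x = -86, y = 0, z = 21 mm in the tray's frame.
- bin: Fixed white open-topped returns bin, 180 mm (x) by 200 mm (y) by 100 mm high, walls 5 mm. Origin: centre of its underside, on the counter; z up.
- reader: Fixed flat grey counter reader with a dark glass window on top, 140 mm (x) by 160 mm (y) by 30 mm high. Origin: centre of its underside, on the counter.
- reader_window (a point): Centre of the reader's window, on its top face, 30 mm above the counter. A pale cross is drawn there.
- vial0: Brown vial with a white cap, a cylinder of 30 mm diameter and 60 mm length, about 35 g. It starts lying crosswise on the tray's floor and can roll along the tray. Origin: its centre; its axis is y, the cap at +y.
- vial1: Brown vial with a white cap, a cylinder of 30 mm diameter and 60 mm length, about 35 g. It starts lying crosswise on the tray's floor and can roll along the tray. Origin: its centre; its axis is y, the cap at +y.
- vial2: Brown vial with a white cap, a cylinder of 30 mm diameter and 60 mm length, about 35 g. It starts lying crosswise on the tray's floor and can roll along the tray. Origin: its centre; its axis is y, the cap at +y.
- pill_jar: Bystander: white jar, 48 mm wide and 75 mm high, standing on the counter. Origin: centre of its underside.
- dose_cup: Bystander: white open cup, 56 mm wide and 55 mm high, standing on the counter. Origin: centre of its underside.
- carton: Bystander: flat carton, 50 by 80 mm and 35 mm high, lying on the counter. Origin: centre of its underside.
There are look-alikes about, which are no part of the job. What is shaped like the tray but blue or yellow is not meant.

How it is judged:
By the outcome, as a careful person would: the job done as asked, in the order asked, and still so for the second after the job is handed in, while the arm keeps its last pose, push and grip.
It also fails if it takes over 67 s, if anything falls off the work surface, if the arm or the gripper's body presses on something with over 40 N, if the wrist force passes 120 N, or if a joint passes its speed limit or range.

ROBOT

A 7-joint arm with a two-finger parallel gripper is mounted at the origin on the work surface. World frame = base frame: x ahead of the robot, y to its left, z up, the work surface at z = 0. Lengths are in m, angles in rad, forces in N, time in s.
With the tool pointing down it reaches from about 0.425 to 0.825 m from the base axis. Payload 3.6 kg.
Tool frame: the origin (TCP) lies between the finger pads; the fingertips stand 17 mm ahead of it and the grasp point (between the pads) lies 2 mm behind it; x points along the fingers, y is the direction in which the jaws open and shut, and the axes are right-handed (so a half turn about x gives the same grasp; the last joint's range is limited). The gripper opens to 93 mm and grips with 3 to 60 N. Pads are 15 mm wide; open, the fingers measure 128 mm over their backs; the gripper's body (75 mm by 188 mm) begins 65 mm behind the grasp point.
Start: joints at [-1.145, 0.615, -0.013, 1.423, 0.008, 1.103, -0.04], TCP at [0.284, 0.585, 0.202] pointing down, gripper open.
Joint ranges: [-3.12, 3.12], [-0.3, 2.06], [-1.34, 1.32], [0.26, 2.42], [-1.36, 4.5], [0.01, 1.98], [-2.84, 2.84]. Speed limits (rad/s): [2.79, 2.79, 3.14, 3.14, 3.14, 3.14, 3.14].

INTERFACE

Orientations are given as [roll, pitch, yaw] about the fixed x, y, z axes, in that order (R = Rz(yaw) Ry(pitch) Rx(roll)).
In Python, from rig import ctrl gives the robot as it stands.
- The arm moves only by the tool arm_command, never from a script. Its argument "targets" is a list of rows, each an object of numbers: "hand": the finger opening in m, from 0 to 0.093; "dx", "dy", "dz": the shift along the world's x, y, z in m; "ax", "ay", "az": the turn, a rotation vector about the world's x, y, z in rad. A call has 1 to 10 rows; each row is the pose to reach, as a shift and turn from the pose commanded when the call began; what a row does not reach only later rows make up. A row lasts 1/8 s, in which the tool goes at most 62.5 mm and 10.7 degrees, less where a joint would pass 70% of its speed; a pose out of reach is approached as far as the arm can. A call with a gripper value outside its range is refused whole. The fingers move at their own pace and stop on an object; "newtons" is the grip in N (left out, the last holds). Time passes only in rows, so rows that repeat a pose let the fingers close. It gives the time, the measured TCP pose, the force and the opening at its end, in the units of the state.
- ctrl.read_state(): the state, without advancing time (a new reading comes with each control period).
- ctrl.get_image(name): name is "side" or "top" or "wrist"; returns a dict with "image" (384x512x3 uint8, red, green, blue), "camera_matrix" (3x3 intrinsics, pixels), "rvec" (rotation vector, rad) and "tvec" (3), from world to camera coordinates, as OpenCV has them; the wrist camera has in their place "mount" (4x4, takes a point from camera to tool coordinates, whose origin is the TCP and whose axes are the tool frame's). Camera axes: x right, y down, z forward; pixel columns grow to the right and rows downward; lengths in m; the calibration is good to about 2 mm. A picture is of the moment at which its call begins: read the wrist's pose just before it. There is no depth.
- ctrl.job_done(): hands the job in, once; it reports no verdict.
Trained networks look in a picture, given as the dict that the camera call returned (one of the last four; its "shot" number tells which), for a name from the list of things; names that differ only in an ending like _2 or _b are one class to them, and where a whole thing is asked for, a point or a joint stands for the part that bears it (a point fixed in the world has none). Each returns a list of dicts, best first, with "p" (0 to 1); they miss things now and then, are a little off and sometimes report something else, mostly with a low value. They report only what shows in the picture. A call takes as long as a camera call. They do not tell look-alikes from the thing itself.
- ctrl.find_in(picture, name): "rect" ([left, top, right, bottom] in pixels, round what is visible of it).
- ctrl.trace(picture, name): "pixels" (384x512 bool, what is visible of it) and "rect" ([left, top, right, bottom] in pixels, round what is visible of it).
The state is a dict: "t": time; "q": joint angles; "qvel": joint speeds; "joint_torque": joint torques, N m; "tool_pos": TCP position; "orientation": TCP orientation; "ft_force": force on the tool from outside, world axes, zero at the start; "wrist_torque": the same for the moment, N m; "grip_width": finger opening in m.
Only numpy, scipy, OpenCV 4.12 (cv2) and the standard library are available. Lean on these libraries where they do the work, as an engineer would, in place of code of your own. Each camera call takes 0.05 s, during which the arm holds its last target.

## Working session

There is one attempt and no reset: what is moved stays moved. The work goes in short steps, Python scripts to look and compute and a tool call to move; the robot and the scene stay as the last step left them, time stands still between calls to the robot, and variables do not carry over. Pictures are saved under pics/ and viewed, and the job is handed in when it is done.

Besides the shell and the picture viewer there is one more tool, called after "Request:" by a JSON object that holds its "api" and its "payload". arm_command: Moves the arm, as the interface text tells. Its arguments: {"type":"object","properties":{"targets":{"type":"array","items":{"type":"object","properties":{"hand":{"type":"number"},"dx":{"type":"number"},"dy":{"type":"number"},"dz":{"type":"number"},"ax":{"type":"number"},"ay":{"type":"number"},"az":{"type":"number"}}}},"newtons":{"type":"number"}},"required":["targets"]}

```bash
mkdir -p pics; ls; python3 - <<'E'
from rig import ctrl
import cv2,numpy as np
s=ctrl.read_state();print(s)
for n in("side","top","wrist"):
    d=ctrl.get_image(n);cv2.imwrite(f"pics/{n}0.png",d["image"][:,:,::-1])
    print(n,d["camera_matrix"].tolist(),d.get("rvec"),d.get("tvec"),d.get("mount"))
E
```

```text
pics
{'t': 0.0, 'q': array([-1.14548327,  0.61586191, -0.01263856,  1.42489531,  0.00812902,
        1.1033481 , -0.04038704]), 'qvel': array([ 0.00026118, -0.00035871, -0.00095111, -0.00093476,  0.00144768,
       -0.00078201, -0.00112086]), 'joint_torque': array([-1.15894272e-04, -4.58926177e+01,  2.08875798e-01, -1.65742081e+01,
       -6.11204118e-02,  2.05153855e-02,  2.28872204e-04]), 'tool_pos': array([0.28342044, 0.58404823, 0.20131952]), 'orientation': array([-1.5518545 ,  1.56833429, -2.00355687]), 'ft_force': array([-0.09037462,  0.48536159, -0.82893762]), 'wrist_torque': array([-0.08964658, -0.02089708, -0.00903079]), 'grip_width': 0.09325416597149752}
side [[370.24370489974933, 0.0, 257.28044370922714], [0.0, 370.24370489974933, 186.6378957288187], [0.0, 0.0, 1.0]] [ 2.44187434 -0.22489271  0.05546395] [-0.51307084  0.09176597  1.16180747] None
top [[421.3600484862274, 0.0, 257.84116401931396], [0.0, 421.3600484862274, 198.29666950495087], [0.0, 0.0, 1.0]] [ 2.16750802 -2.15864636  0.17526971] [-0.04323631  0.50469865  1.15543681] None
wrist [[320.7798059550471, 0.0, 256.830719533128], [0.0, 320.7798059550471, 196.15901618255089], [0.0, 0.0, 1.0]] None None [[-7.43833593e-05 -3.01487218e-01  9.53470216e-01 -1.82721858e-01]
 [ 9.99999651e-01  7.70750952e-04  3.21724673e-04  6.39681139e-05]
 [-8.31883953e-04  9.53469907e-01  3.01487055e-01 -8.52599286e-02]
 [ 0.00000000e+00  0.00000000e+00  0.00000000e+00  1.00000000e+00]]
```

View pics/side0.png

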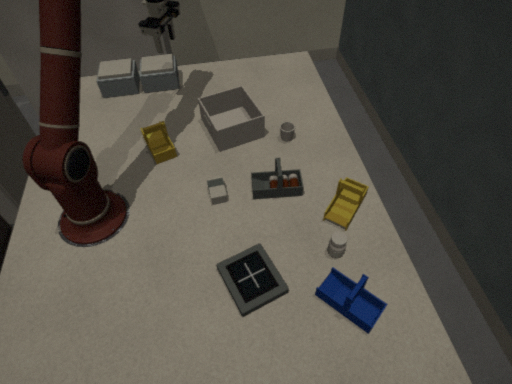

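View pics/top0.png

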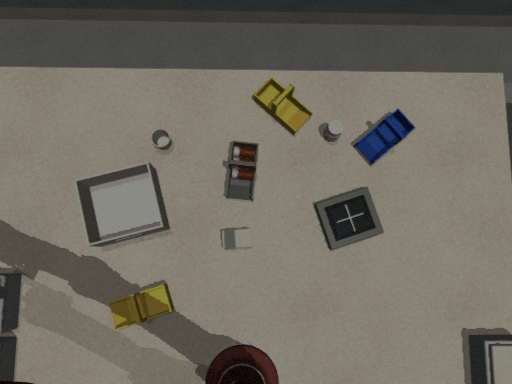

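View pics/wrist0.png

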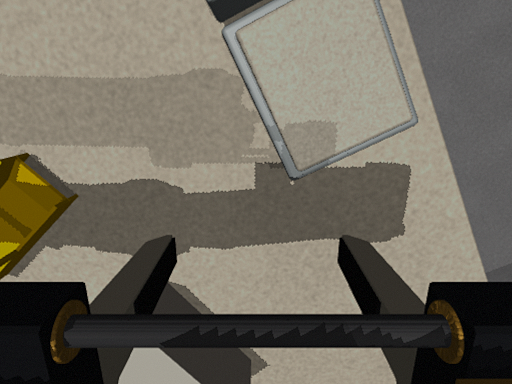

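```bash
cat > h.py <<'E'
import cv2,numpy as np
def ray(d,px):
    K=d["camera_matrix"];R=cv2.Rodrigues(np.array(d["rvec"],float))[0];t=np.array(d["tvec"],float).ravel()
    v=R.T@np.linalg.solve(K,np.array([px[0],px[1],1.]));return -R.T@t,v
def at(d,px,z):
    o,v=ray(d,px);return o+v*(z-o[2])/v[2]
def proj(d,P):
    return cv2.projectPoints(np.atleast_2d(np.array(P,float)),np.array(d["rvec"],float),np.array(d["tvec"],float),d["camera_matrix"],None)[0][:,0]
E
python3 - <<'E'
from rig import ctrl
from h import *
d=ctrl.get_image("top");s=ctrl.get_image("side")
a=cv2.resize(d["image"][130:215,200:290],None,fx=5,fy=5,interpolation=cv2.INTER_CUBIC)
b=cv2.resize(s["image"][150:210,240:312],None,fx=5,fy=5,interpolation=cv2.INTER_CUBIC)
H=max(a.shape[0],b.shape[0]);im=np.zeros((H,a.shape[1]+b.shape[1],3),np.uint8);im[:a.shape[0],:a.shape[1]]=a;im[:b.shape[0],a.shape[1]:]=b
cv2.imwrite("pics/crop1.png",im[:,:800,::-1])
np.save("top.npy",d,allow_pickle=True)
np.save("side.npy",s,allow_pickle=True)
for n in("tray","tray_handle","tray_lip","bin","reader","reader_window","vial0","pill_jar","dose_cup","carton"):
  for nm,p in(("top",d),("side",s)):
    for r in ctrl.find_in(p,n)[:4]:
        q=r["rect"];c=[(q[0]+q[2])/2,(q[1]+q[3])/2]
        print(n,nm,round(r["p"],2),np.round(q,1),"z0",at(p,c,0)[:2].round(3))
print(ctrl.read_state()["t"])
E
```

```text
tray top 0.87 [106.5 284.7 171.  330.3] z0 [0.2   0.289]
tray top 0.66 [254.1  77.8 312.  130.1] z0 [ 0.796 -0.117]
tray top 0.59 [354.6 110.5 417.4 165.5] z0 [ 0.694 -0.425]
tray top 0.58 [225.5 139.7 258.2 197.5] z0 [0.597 0.005]
tray side 0.85 [251.5 156.3 300.9 198.3] z0 [0.595 0.047]
tray side 0.81 [316.5 268.7 384.1 332.9] z0 [ 0.696 -0.41 ]
tray side 0.78 [142.4 120.9 179.  161.9] z0 [0.212 0.301]
tray side 0.62 [323.8 175.1 370.  230.1] z0 [ 0.793 -0.1  ]
tray_handle top 0.93 [254.1  78.7 309.8 134.2] z0 [ 0.788 -0.114]
tray_handle top 0.89 [223.9 142.6 258.  197.2] z0 [0.593 0.008]
tray_handle top 0.86 [104.5 285.3 176.  332.6] z0 [0.196 0.285]
tray_handle top 0.74 [357.9 109.8 415.  161.4] z0 [ 0.701 -0.427]
tray_handle side 0.93 [325.6 178.  367.4 227.7] z0 [ 0.791 -0.101]
tray_handle side 0.88 [251.5 156.7 302.2 200.7] z0 [0.595 0.041]
tray_handle side 0.82 [316.4 269.6 389.1 333. ] z0 [ 0.702 -0.413]
tray_handle side 0.79 [140.  121.5 177.1 164.9] z0 [0.204 0.293]
tray_lip top 0.97 [250.6  76.6 311.  134.7] z0 [ 0.791 -0.11 ]
tray_lip top 0.94 [225.6 143.3 258.7 203.7] z
[... 728 characters left out ...]
3.3 291.7 322. ] z0 [ 0.457 -0.314]
vial0 top 0.55 [233.8 148.1 253.8 158.9] z0 [ 0.643 -0.   ]
vial0 top 0.5 [233.9 168.2 252.8 179.3] z0 [0.582 0.001]
vial0 top 0.46 [231.3 153.2 254.6 159.8] z0 [0.634 0.002]
vial0 side 0.62 [281.4 174.3 286.8 187. ] z0 [0.617 0.027]
vial0 side 0.44 [290.8 173.2 297.3 189.1] z0 [0.65  0.019]
pill_jar top 0.79 [322.9 120.8 344.  143.2] z0 [ 0.711 -0.268]
pill_jar side 0.76 [327.1 230.7 349.3 255.9] z0 [ 0.719 -0.238]
dose_cup side 0.83 [280.5 119.8 293.  143.4] z0 [0.681 0.262]
carton top 0.76 [220.9 229.5 250.8 247.9] z0 [0.392 0.021]
carton top 0.44 [ 75.7 161.8 169.  249.7] z0 [0.486 0.348]
carton side 0.75 [207.5 178.7 228.3 204.5] z0 [0.394 0.023]
1.25
```

View pics/crop1.png

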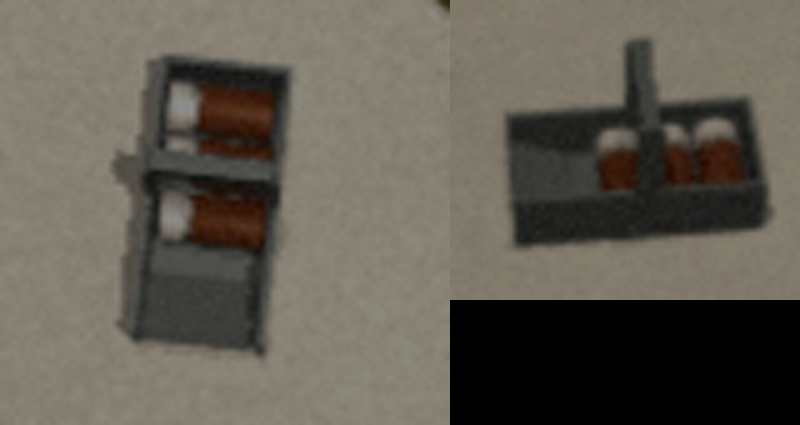

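```bash
cat > fit.py <<'E'
from rig import ctrl
from h import *
from scipy.optimize import minimize
def box(x0,x1,y0,y1,z0,z1): return np.array([[x,y,z] for x in(x0,x1) for y in(y0,y1) for z in(z0,z1)])
def fit(parts,masks,p0):
    S=4
    def cost(p,dbg=False):
        c,s=np.cos(p[2]),np.sin(p[2]);tot=0
        for d,m,(x0,y0,x1,y1) in masks:
            im=np.zeros(((y1-y0)*S,(x1-x0)*S),np.uint8)
            for P in parts:
                W=P@np.array([[c,s,0],[-s,c,0],[0,0,1]])+[p[0],p[1],0]
                q=((proj(d,W)+.5-[x0,y0])*S*16).astype(np.float32)
                cv2.fillConvexPoly(im,np.round(cv2.convexHull(q)).astype(np.int32),1,shift=4)
            mm=m
            tot+=1-(im&mm).sum()/max(1,(im|mm).sum())
        return tot/len(masks)
    best=None
    for dy in(-.1,0,.1):
        q=np.array(p0,float);q[2]+=dy
        r=minimize(cost,q,method="Nelder-Mead",options=dict(initial_simplex=np.array([q,q+[.015,0,0],q+[0,.015,0],q+[0,0,.1]]),xatol=1e-4,fatol=1e-5))
        if best is None or r.fun<best.fun: best=r
    return best
def mk(d,name,rc):
    out=None
    for r in ctrl.trace(d,name):
        q=r["rect"];c=((q[0]+q[2])/2,(q[1]+q[3])/2)
        if abs(c[0]-rc[0])<15 and abs(c[1]-rc[1])<15: out=r;break
    if out is None: print("no",name);return None
    q=out["rect"];x0,y0,x1,y1=[int(v) for v in(max(q[0]-12,0),max(q[1]-12,0),min(q[2]+12,512),min(q[3]+12,384))]
    m=out["pixels"][y0:y1,x0:x1].astype(np.float32)
    m=(cv2.resize(m,None,fx=4,fy=4,interpolation=cv2.INTER_LINEAR)>.5).astype(np.uint8)
    return d,m,(x0,y0,x1,y1)
TRAY=[box(-.086,.075,-.038,.038,0,.045),box(-.006,.006,-.034,.034,.082,.106),box(-.003,.003,-.038,-.034,.04,.1),box(-.003,.003,.034,.038,.04,.1)]
BIN=[box(-.09,.09,-.1,.1,0,.1)];RD=[box(-.07,.07,-.08,.08,0,.03)]
E
python3 - <<'E'
from fit import *
d=ctrl.get_image("top");s=ctrl.get_image("side")
for n,P,ct,cs,p0 in(("tray",TRAY,(242,168),(276,177),(.595,.02,-.05)),("bin",BIN,(122,204),(230,119),(.485,.36,.1)),("reader",RD,(348,220),(253,281),(.45,-.308,.25))):
    A=[mk(d,n,ct),mk(s,n,cs)]
    A=[a for a in A if a]
    for B in [A]+[[a] for a in A]:
        r=fit(P,B,p0);print(n,r.x.round(4),round(r.fun,3))
print(at(d,(349,218),.03),ctrl.read_state()["t"])
E
```

```text
tray [ 0.5915  0.0041 -0.0949] 0.319
tray [ 0.5924  0.0047 -0.0951] 0.364
tray [ 0.5905  0.0018 -0.089 ] 0.251
bin [0.4812 0.3303 0.2566] 0.024
bin [0.4817 0.3314 0.2571] 0.017
bin [0.4809 0.3272 0.2532] 0.017
reader [ 0.452  -0.3018  0.3178] 0.048
reader [ 0.4526 -0.2997  0.3246] 0.043
reader [ 0.4514 -0.3042  0.3104] 0.034
[ 0.4506893  -0.29992054  0.03      ] 1.65
```

```bash
python3 - <<'E'
from fit import *
out=[]
for f,(x0,y0,x1,y1) in(("top",(205,125,275,215)),("side",(235,145,315,215))):
    d=np.load(f+".npy",allow_pickle=True).item()
    im=cv2.resize(d["image"][y0:y1,x0:x1],None,fx=5,fy=5,interpolation=cv2.INTER_CUBIC)
    p=(.5915,.0041,-.0949);c,s=np.cos(p[2]),np.sin(p[2])
    for P in TRAY[:2]:
        q=(proj(d,P@np.array([[c,s,0],[-s,c,0],[0,0,1]])+[p[0],p[1],0])+.5-[x0,y0])*5
        for i in range(8):
            for j in(1,2,4):
                if not i&j: cv2.line(im,tuple(map(int,q[i])),tuple(map(int,q[i|j])),(255,255,0),1)
    out.append(im)
H=max(o.shape[0] for o in out);im=np.concatenate([np.pad(o,((0,H-o.shape[0]),(0,0),(0,0))) for o in out],1)
cv2.imwrite("pics/ov1.png",im[:,:,::-1])
E
```

```text
(no output)
```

View pics/ov1.png

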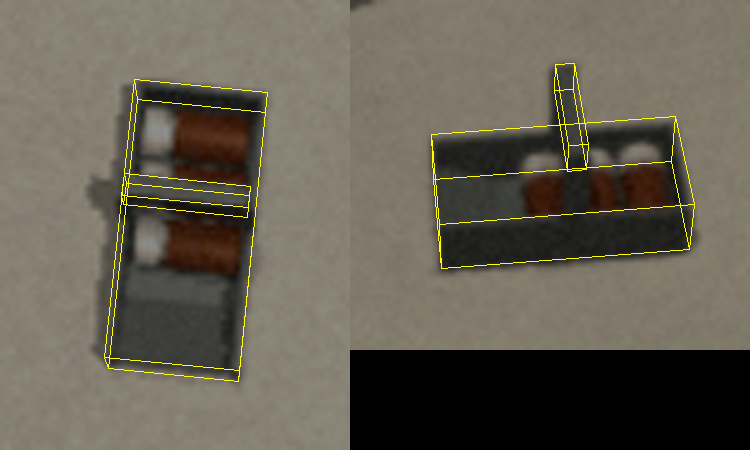

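```bash
cat >> h.py <<'E'
from scipy.spatial.transform import Rotation as Ro
def Rt(o): return Ro.from_euler("xyz",o)
def down(yawy,tilt=0):
    # tool x down, tool y horizontal at azimuth yawy
    x=np.array([0,0,-1.]);y=np.array([np.cos(yawy),np.sin(yawy),0]);return Ro.from_matrix(np.c_[x,y,np.cross(x,y)])
E
python3 - <<'E'
from rig import ctrl
from h import *
s=ctrl.read_state();R=Rt(s["orientation"]);print(R.as_matrix().round(3))
q=s["q"]
for a in(-.0949,np.pi-.0949):print(((down(a)*R.inv()).as_rotvec()).round(3))
# kin guess
F=lambda q:Ro.from_euler("ZYZYZYZ",[q[0],q[1],q[2],q[3],q[4],q[5],q[6]]) 
M=Ro.from_euler("z",q[0])*Ro.from_euler("y",q[1])*Ro.from_euler("z",q[2])*Ro.from_euler("y",q[3])*Ro.from_euler("z",q[4])*Ro.from_euler("y",q[5])*Ro.from_euler("z",q[6])
print(M.as_matrix().round(3))
E
```

```text
[[-0.     0.437  0.9  ]
 [-0.     0.9   -0.437]
 [-1.    -0.    -0.   ]]
[-0.    -0.    -1.214]
[ 0.    -0.     1.928]
[[-0.437  0.9   -0.   ]
 [ 0.9    0.437  0.   ]
 [ 0.    -0.    -1.   ]]
```

Request:
{"api": "arm_command", "payload": {"targets": [{"dx": 0.028,"dy": -0.053,"dz": 0.02,"az": -0.11,"hand": 0.06},{"dx": 0.056,"dy": -0.106,"dz": 0.02,"az": -0.22,"hand": 0.06},{"dx": 0.084,"dy": -0.159,"dz": 0.02,"az": -0.33,"hand": 0.06},{"dx": 0.112,"dy": -0.212,"dz": 0.02,"az": -0.44,"hand": 0.06},{"dx": 0.14,"dy": -0.265,"dz": 0.02,"az": -0.55,"hand": 0.06},{"dx": 0.168,"dy": -0.318,"dz": 0.02,"az": -0.66,"hand": 0.06},{"dx": 0.196,"dy": -0.371,"dz": 0.02,"az": -0.77,"hand": 0.06},{"dx": 0.224,"dy": -0.424,"dz": 0.02,"az": -0.88,"hand": 0.06},{"dx": 0.252,"dy": -0.477,"dz": 0.02,"az": -0.99,"hand": 0.06},{"dx": 0.28,"dy": -0.53,"dz": 0.02,"az": -1.1,"hand": 0.06}]}}

```text
validation failed for argument at $.ta...
```

```bash
cat >> h.py <<'E'
import json,os
def log(s):
    L=json.load(open("log.json")) if os.path.exists("log.json") else []
    L.append([list(map(float,s["q"])),list(map(float,s["tool_pos"])),list(map(float,s["orientation"]))]);json.dump(L,open("log.json","w"))
def to(s,p,R):
    c=Rt(s["orientation"]);print("t",round(s["t"],2),"d",(np.array(p)-s["tool_pos"]).round(4),"a",(R*c.inv()).as_rotvec().round(4),"F",s["ft_force"].round(2),"w",round(s["grip_width"],4),"q",s["q"].round(2))
E
python3 - <<'E'
from rig import ctrl
from h import *
s=ctrl.read_state();log(s)
to(s,[.5915,.0041,.2],down(-.0949))
E
```

```text
t 1.65 d [ 0.3078 -0.5807 -0.0025] a [-0.0000e+00 -1.0000e-04 -1.2139e+00] F [ 0.33 -0.18  0.66] w 0.093 q [-1.15  0.61 -0.01  1.42  0.01  1.1  -0.04]
```

Request:
{"api": "arm_command", "payload": {"targets": [{"hand": 0.06,"dx": 0.028,"dy": -0.053,"dz": 0.02,"ax": 0,"ay": 0,"az": -0.11},{"hand": 0.06,"dx": 0.056,"dy": -0.106,"dz": 0.02,"ax": 0,"ay": 0,"az": -0.22},{"hand": 0.06,"dx": 0.084,"dy": -0.159,"dz": 0.02,"ax": 0,"ay": 0,"az": -0.33},{"hand": 0.06,"dx": 0.112,"dy": -0.212,"dz": 0.02,"ax": 0,"ay": 0,"az": -0.44},{"hand": 0.06,"dx": 0.14,"dy": -0.265,"dz": 0.02,"ax": 0,"ay": 0,"az": -0.55},{"hand": 0.06,"dx": 0.168,"dy": -0.318,"dz": 0.02,"ax": 0,"ay": 0,"az": -0.66},{"hand": 0.06,"dx": 0.196,"dy": -0.371,"dz": 0.02,"ax": 0,"ay": 0,"az": -0.77},{"hand": 0.06,"dx": 0.224,"dy": -0.424,"dz": 0.02,"ax": 0,"ay": 0,"az": -0.88},{"hand": 0.06,"dx": 0.252,"dy": -0.477,"dz": 0.02,"ax": 0,"ay": 0,"az": -0.99},{"hand": 0.06,"dx": 0.28,"dy": -0.53,"dz": 0.02,"ax": 0,"ay": 0,"az": -1.1}]}}

```text
t: 2.9
tool_pos: [0.5647, 0.0533, 0.2228]
orientation: [2.156, 1.57, 0.601]
ft_force: [-0.1, 0.4, -0.5]
grip_width: 0.06
```

```bash
python3 - <<'E'
from rig import ctrl
from h import *
s=ctrl.read_state();log(s)
to(s,[.5915,.0041,.2],down(-.0949))
d=ctrl.get_image("wrist");cv2.imwrite("pics/wrist1.png",d["image"][:,:,::-1])
E
```

```text
t 2.9 d [ 0.0268 -0.0492 -0.0228] a [-0.0006  0.0009 -0.1109] F [-0.05  0.38 -0.49] w 0.06 q [-0.36  0.48  0.34  1.65 -0.18  1.04  0.06]
```

View pics/wrist1.png

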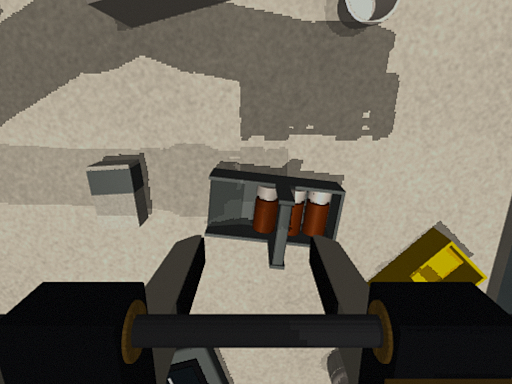

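Request:
{"api": "arm_command", "payload": {"targets": [{"hand": 0.06,"dx": 0.014,"dy": -0.025,"dz": -0.01,"ax": 0,"ay": 0,"az": -0.06},{"hand": 0.06,"dx": 0.027,"dy": -0.049,"dz": -0.023,"ax": 0,"ay": 0,"az": -0.111},{"hand": 0.06,"dx": 0.027,"dy": -0.049,"dz": -0.023,"ax": 0,"ay": 0,"az": -0.111}]}}

```text
t: 3.32
tool_pos: [0.5904, 0.0034, 0.1985]
orientation: [-0.798, 1.568, -2.464]
ft_force: [-0.3, 0.8, 0.8]
grip_width: 0.0599
```

```bash
cat >> h.py <<'E'
def wristcal(d,s):
    T=np.eye(4);T[:3,:3]=Rt(s["orientation"]).as_matrix();T[:3,3]=s["tool_pos"]
    W=np.linalg.inv(T@np.array(d["mount"]));d=dict(d);d["rvec"]=cv2.Rodrigues(W[:3,:3])[0];d["tvec"]=W[:3,3];return d
E
python3 - <<'E'
from rig import ctrl
from fit import *
s=ctrl.read_state();log(s)
to(s,[.5915,.0041,.2],down(-.0949))
d=wristcal(ctrl.get_image("wrist"),s)
im=d["image"].copy()
p=(.5915,.0041,-.0949);c,sn=np.cos(p[2]),np.sin(p[2])
for P in TRAY[:2]:
    q=proj(d,P@np.array([[c,sn,0],[-sn,c,0],[0,0,1]])+[p[0],p[1],0])
    for i in range(8):
        for j in(1,2,4):
            if not i&j: cv2.line(im,tuple(map(int,q[i])),tuple(map(int,q[i|j])),(255,255,0),1)
cv2.imwrite("pics/wrist2.png",cv2.resize(im[:,:,::-1],None,fx=1.5,fy=1.5))
E
```

```text
t 3.33 d [0.0011 0.0007 0.0015] a [ 0.0016 -0.002   0.0005] F [-0.26  0.84  0.83] w 0.0599 q [-0.27  0.55  0.37  1.62 -0.22  1.02  0.07]
```

View pics/wrist2.png

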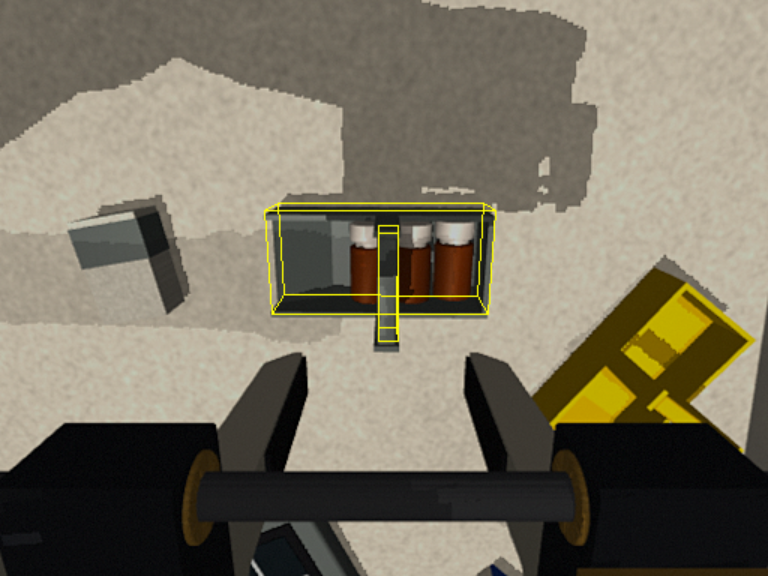

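Request:
{"api": "arm_command", "payload": {"targets": [{"hand": 0.06,"dx": 0.001,"dy": 0,"dz": -0.035,"ax": 0.0,"ay": 0,"az": 0},{"hand": 0.06,"dx": 0.001,"dy": 0,"dz": -0.07,"ax": 0.0,"ay": 0,"az": 0},{"hand": 0.06,"dx": 0.001,"dy": 0,"dz": -0.095,"ax": 0.0,"ay": 0,"az": 0},{"hand": 0.06,"dx": 0.001,"dy": 0,"dz": -0.106,"ax": 0.0,"ay": 0,"az": 0},{"hand": 0.06,"dx": 0.001,"dy": 0,"dz": -0.106,"ax": 0.0,"ay": 0,"az": 0}]}}

```text
t: 4.0
tool_pos: [0.5916, 0.007, 0.0936]
orientation: [-2.659, 1.57, 1.963]
ft_force: [-0.8, 0.5, 0.5]
grip_width: 0.0599
```

Request:
{"api": "arm_command", "payload": {"targets": [{"hand": 0.0,"dx": 0,"dy": 0,"dz": 0,"ax": 0,"ay": 0,"az": 0},{"hand": 0.0,"dx": 0,"dy": 0,"dz": 0,"ax": 0,"ay": 0,"az": 0},{"hand": 0.0,"dx": 0,"dy": 0,"dz": 0,"ax": 0,"ay": 0,"az": 0},{"hand": 0.0,"dx": 0,"dy": 0,"dz": 0,"ax": 0,"ay": 0,"az": 0},{"hand": 0.0,"dx": 0,"dy": 0,"dz": 0,"ax": 0,"ay": 0,"az": 0},{"hand": 0.0,"dx": 0,"dy": 0,"dz": 0,"ax": 0,"ay": 0,"az": 0}], "newtons": 45}}

```text
t: 4.75
tool_pos: [0.5917, 0.0057, 0.0934]
orientation: [-1.817, 1.571, 2.803]
ft_force: [0.5, -0.1, -0.3]
grip_width: 0.0047
```

```bash
python3 - <<'E'
from rig import ctrl
from fit import *
s=ctrl.read_state();log(s)
to(s,[.5915,.0041,.2],down(-.0949))
L=json.load(open("log.json"))
from scipy.optimize import least_squares
def fk(q,p):
    phi,d,a,b,l,psi=p
    A=Ro.from_euler("z",q[0]+phi)*Ro.from_euler("y",q[1]);P=np.array([0,0,d])+A.apply([0,0,a])
    A=A*Ro.from_euler("z",q[2])*Ro.from_euler("y",q[3]);P=P+A.apply([0,0,b])
    A=A*Ro.from_euler("z",q[4])*Ro.from_euler("y",q[5])
    P=P+A.apply([0,0,l]);A=A*Ro.from_euler("z",q[6]+psi);return P,A
B=Ro.from_matrix(np.array([[0,0,1.],[0,1,0],[-1,0,0]])) # tool x = flange z
B=Ro.from_matrix(np.c_[[0,0,1.],[0,1,0],[-1,0,0]])
def res(p):
    o=[]
    for q,t,e in L:
        P,A=fk(q,p);o+=list((P-t)*3);o+=list(((A*B).inv()*Rt(e)).as_rotvec())
    return o
best=None
for phi in(2.24,):
  for psi in np.arange(-3,3.2,.7):
    r=least_squares(res,[phi,.33,.45,.43,.3,psi])
    if best is None or r.cost<best.cost:best=r
print(best.x.round(4),best.cost,np.abs(best.fun).max(),len(L))
E
```

```text
t 4.75 d [-0.0002 -0.0016  0.1066] a [-0.     -0.0001 -0.0028] F [ 0.5  -0.09 -0.29] w 0.0047 q [-0.24  0.67  0.32  1.73 -0.28  0.79  0.12]
[ 1.2458  4.2114  2.0094 -0.9795  6.2458  2.3428] 4.559046886308618 1.764277879818774 4
```

```bash
python3 - <<'E'
from rig import ctrl
from h import *
s=ctrl.read_state();print(s["grip_width"])
a=ctrl.get_image("wrist")["image"];b=ctrl.get_image("side")["image"][120:230,200:350];c=ctrl.get_image("top")["image"][110:230,180:320]
b=cv2.resize(b,None,fx=2.6,fy=2.6,interpolation=cv2.INTER_CUBIC);c=cv2.resize(c,None,fx=2.6,fy=2.6,interpolation=cv2.INTER_CUBIC)
cv2.imwrite("pics/g_w.png",a[:,:,::-1])
H=min(len(b),len(c));cv2.imwrite("pics/g_bc.png",np.concatenate([b[:H],c[:H]],1)[:,:,::-1])
print(ctrl.read_state()["grip_width"])
E
```

```text
0.0046973613604230505
0.000789417453424354
```

View pics/g_w.png

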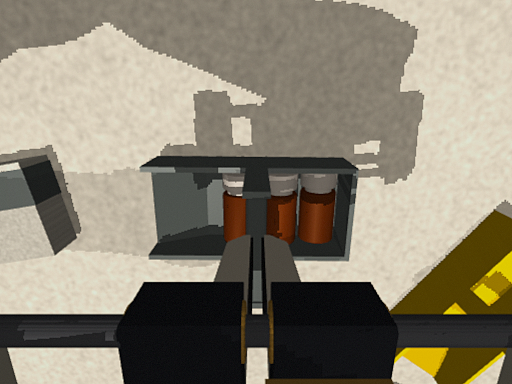

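View pics/g_bc.png

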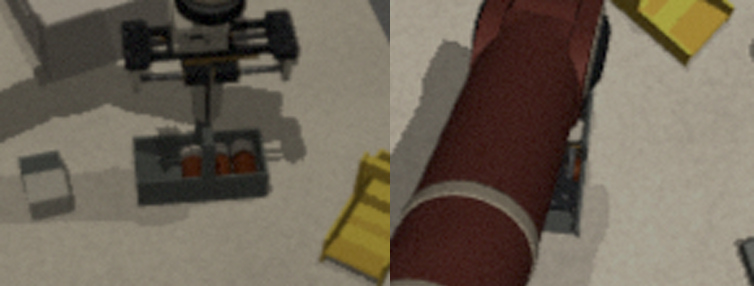

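```bash
python3 - <<'E'
from rig import ctrl
from h import *
a=ctrl.get_image("wrist")["image"];s=ctrl.read_state();print(s["grip_width"],s["t"],s["ft_force"],s["tool_pos"])
c=cv2.resize(a[150:350,170:350],None,fx=3,fy=3,interpolation=cv2.INTER_CUBIC)
cv2.imwrite("pics/g_w2.png",c[:,:,::-1])
E
```

```text
0.0004840826215798161 4.95 [-0.03579586  0.22552884 -0.37293073] [0.59174894 0.00574239 0.09341751]
```

View pics/g_w2.png

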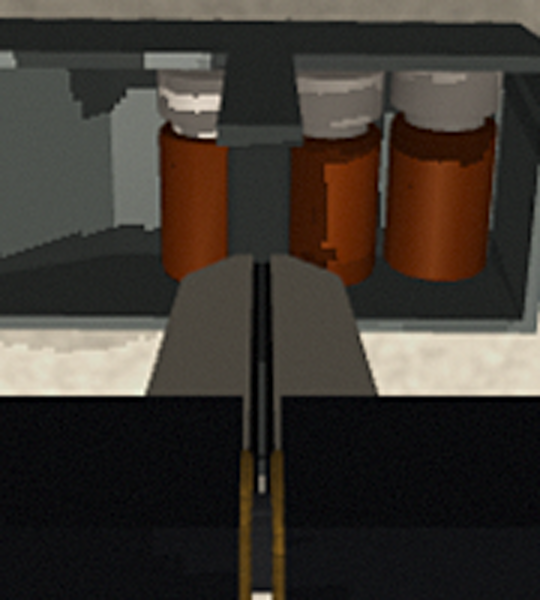

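```bash
python3 - <<'E'
from rig import ctrl
from h import *
d=ctrl.get_image("side");s=ctrl.read_state();p=s["tool_pos"]
print(s["orientation"],Rt(s["orientation"]).as_matrix().round(3))
x0,y0=240,110
im=cv2.resize(d["image"][y0:210,x0:320],None,fx=7,fy=7,interpolation=cv2.INTER_CUBIC)
for dz,c in((0,(255,255,0)),(-.017,(255,0,255)),(.067,(0,255,0))):
    q=(proj(d,p+[0,0,dz])[0]+.5-[x0,y0])*7;cv2.circle(im,tuple(map(int,q)),4,c,1)
cv2.imwrite("pics/tip.png",im[:,:,::-1])
E
```

```text
[-1.71312663  1.57073393  2.90729355] [[-0.     0.996 -0.092]
 [ 0.    -0.092 -0.996]
 [-1.    -0.    -0.   ]]
```

View pics/tip.png

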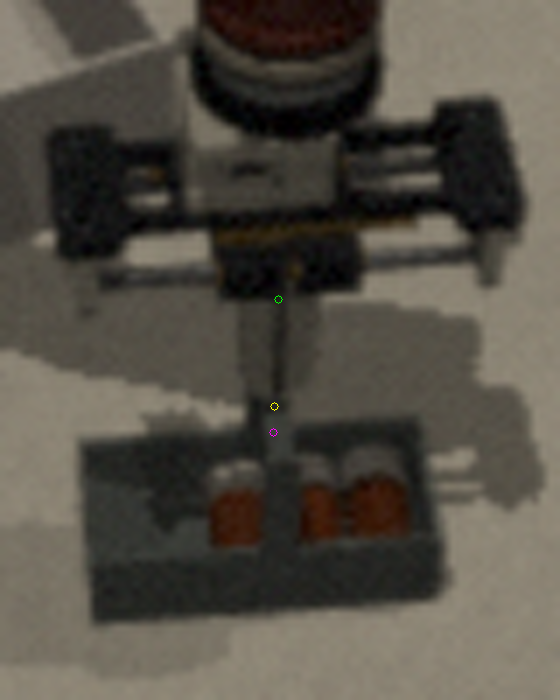

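Request:
{"api": "arm_command", "payload": {"targets": [{"hand": 0.06,"dx": 0,"dy": -0.001,"dz": 0.01,"ax": 0,"ay": 0,"az": 0},{"hand": 0.06,"dx": 0,"dy": -0.001,"dz": 0.01,"ax": 0,"ay": 0,"az": 0},{"hand": 0.06,"dx": 0,"dy": -0.001,"dz": 0.01,"ax": 0,"ay": 0,"az": 0},{"hand": 0.06,"dx": 0,"dy": -0.001,"dz": 0.01,"ax": 0,"ay": 0,"az": 0},{"hand": 0.06,"dx": 0,"dy": -0.001,"dz": 0.0,"ax": 0,"ay": 0,"az": 0},{"hand": 0.06,"dx": 0,"dy": -0.001,"dz": -0.01,"ax": 0,"ay": 0,"az": 0},{"hand": 0.06,"dx": 0,"dy": -0.001,"dz": -0.02,"ax": 0,"ay": 0,"az": 0},{"hand": 0.06,"dx": 0,"dy": -0.001,"dz": -0.028,"ax": 0,"ay": 0,"az": 0},{"hand": 0.06,"dx": 0,"dy": -0.001,"dz": -0.028,"ax": 0,"ay": 0,"az": 0}]}}

```text
t: 6.12
tool_pos: [0.5911, 0.0048, 0.0645]
orientation: [-1.478, 1.569, -3.141]
ft_force: [-0.3, -0.1, -0.5]
grip_width: 0.0599
```

```bash
python3 - <<'E'
from rig import ctrl
from h import *
a=ctrl.get_image("wrist")["image"];s=ctrl.read_state();log(s);print(s["grip_width"],s["t"],s["ft_force"],s["tool_pos"])
d=ctrl.get_image("side")
x0,y0=240,110
im=cv2.resize(d["image"][y0:210,x0:320],None,fx=5,fy=5,interpolation=cv2.INTER_CUBIC)
a=np.pad(a,((0,116),(0,0),(0,0)))[:500,100:]
cv2.imwrite("pics/tip2.png",np.concatenate([im,a[:,:400]],1)[:,:,::-1])
E
```

```text
0.059793830694325215 6.175 [0.17058962 0.11697766 0.21054071] [0.59162294 0.00468019 0.06507915]
```

View pics/tip2.png

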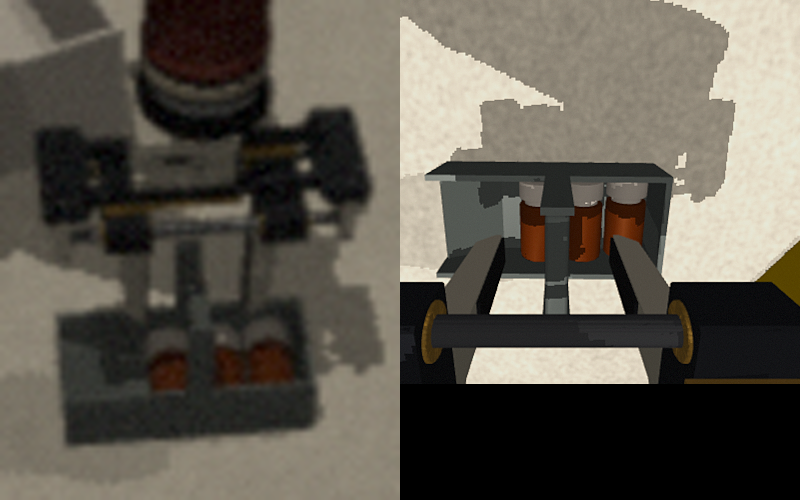

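Request:
{"api": "arm_command", "payload": {"targets": [{"hand": 0.0,"dx": 0,"dy": 0,"dz": 0,"ax": 0,"ay": 0,"az": 0},{"hand": 0.0,"dx": 0,"dy": 0,"dz": 0,"ax": 0,"ay": 0,"az": 0},{"hand": 0.0,"dx": 0,"dy": 0,"dz": 0,"ax": 0,"ay": 0,"az": 0},{"hand": 0.0,"dx": 0,"dy": 0,"dz": 0,"ax": 0,"ay": 0,"az": 0},{"hand": 0.0,"dx": 0,"dy": 0,"dz": 0,"ax": 0,"ay": 0,"az": 0},{"hand": 0.0,"dx": 0,"dy": 0,"dz": 0,"ax": 0,"ay": 0,"az": 0},{"hand": 0.0,"dx": 0,"dy": 0,"dz": 0,"ax": 0,"ay": 0,"az": 0}], "newtons": 45}}

```text
t: 7.1
tool_pos: [0.5915, 0.0047, 0.0654]
orientation: [-1.61, 1.57, 3.011]
ft_force: [-0.6, 0.5, 0.7]
grip_width: 0.0117
```

```bash
python3 - <<'E'
from rig import ctrl
from h import *
a=ctrl.get_image("wrist")["image"];s=ctrl.read_state();print(s["grip_width"],s["t"],s["ft_force"],s["tool_pos"])
d=ctrl.get_image("side")
x0,y0=240,110
im=cv2.resize(d["image"][y0:210,x0:320],None,fx=5,fy=5,interpolation=cv2.INTER_CUBIC)
a=cv2.resize(a[150:350,176:336],None,fx=2.5,fy=2.5,interpolation=cv2.INTER_CUBIC)
cv2.imwrite("pics/tip3.png",np.concatenate([im,a],1)[:,:,::-1])
E
```

```text
0.01155078738906828 7.15 [-0.8938645  -0.36161458  1.48257443] [0.59146635 0.00479034 0.06543273]
```

View pics/tip3.png

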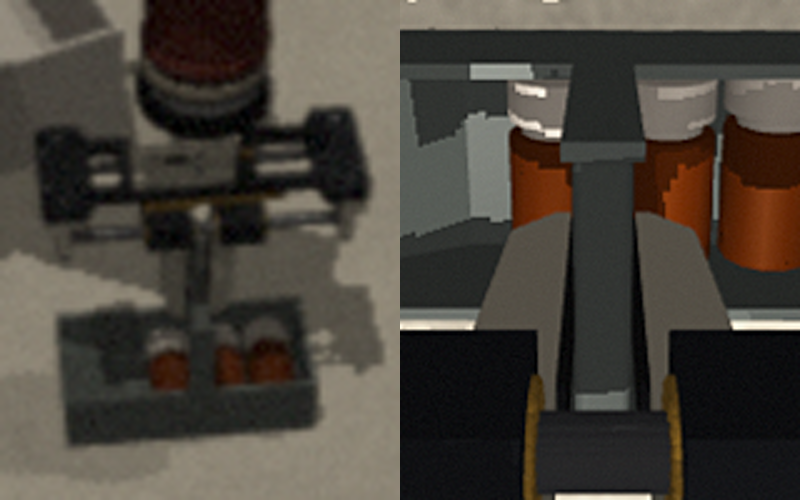

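Request:
{"api": "arm_command", "payload": {"targets": [{"hand": 0.0,"dx": 0,"dy": 0,"dz": 0.005,"ax": 0,"ay": 0,"az": 0},{"hand": 0.0,"dx": 0,"dy": 0,"dz": 0.015,"ax": 0,"ay": 0,"az": 0},{"hand": 0.0,"dx": 0,"dy": 0,"dz": 0.035,"ax": 0,"ay": 0,"az": 0},{"hand": 0.0,"dx": 0,"dy": 0,"dz": 0.06,"ax": 0,"ay": 0,"az": 0},{"hand": 0.0,"dx": 0,"dy": 0,"dz": 0.09,"ax": 0,"ay": 0,"az": 0},{"hand": 0.0,"dx": 0,"dy": 0,"dz": 0.12,"ax": 0,"ay": 0,"az": 0},{"hand": 0.0,"dx": 0,"dy": 0,"dz": 0.145,"ax": 0,"ay": 0,"az": 0},{"hand": 0.0,"dx": 0,"dy": 0,"dz": 0.16,"ax": 0,"ay": 0,"az": 0},{"hand": 0.0,"dx": 0,"dy": 0,"dz": 0.165,"ax": 0,"ay": 0,"az": 0}]}}

```text
t: 8.32
tool_pos: [0.5919, 0.0047, 0.2312]
orientation: [1.816, 1.57, 0.153]
ft_force: [0.8, -0.1, -3.5]
grip_width: 0.0117
```

```bash
cat > kin.py <<'E'
from h import *
from scipy.optimize import least_squares
import itertools
def fk(q,p,sg):
    phi,d,a,b,l=p[:5];T=Ro.from_rotvec(p[5:8]);E=Ro.from_euler
    A=E("z",q[0]+phi)*E("y",q[1]);P=np.array([0,0,d])+A.apply([0,0,a])
    A=A*E("z",sg[0]*q[2])*E("y",q[3]);P=P+A.apply([0,0,b])
    A=A*E("z",sg[1]*q[4])*E("y",q[5])
    P=P+A.apply([0,0,l]);A=A*E("z",sg[2]*q[6])*T;return P,A
def fitk():
    L=json.load(open("log.json"));best=None
    for sg in itertools.product((1,-1),(1,-1),(1,-1)):
        def res(p):
            o=[]
            for q,t,e in L:
                P,A=fk(q,p,sg);o+=list((P-t)*5);o+=list((A.inv()*Rt(e)).as_rotvec())
            return o
        for phi in(2.26,):
            p0=np.array([phi,.33,.45,.43,.3,0,0,0]);P,A=fk(L[0][0],p0,sg);p0[5:]=(A.inv()*Rt(L[0][2])).as_rotvec()
            r=least_squares(res,p0,x_scale=.1)
            if best is None or r.cost<best[0].cost:best=(r,sg)
    return best
E
python3 - <<'E'
from rig import ctrl
from kin import *
s=ctrl.read_state();log(s)
to(s,[.5915,.0041,.2],down(-.0949));print(s["tool_pos"])
r,sg=fitk();print(r.x.round(4),sg,r.cost,np.abs(r.fun).max());json.dump([list(r.x),sg],open("kin.json","w"))
im=ctrl.get_image("side")["image"];wi=ctrl.get_image("wrist")["image"]
cv2.imwrite("pics/l1.png",np.concatenate([cv2.resize(im[60:220,180:350],None,fx=2.3,fy=2.3)[:368],wi[:368,50:450]],1)[:,:,::-1])
E
```

```text
t 8.32 d [-0.0004 -0.0006 -0.0312] a [-0.0001  0.001  -0.0028] F [ 0.77 -0.12 -3.48] w 0.0117 q [-0.28  0.52  0.38  1.57 -0.21  1.1   0.06]
[0.59186032 0.00471768 0.2311862 ]
[ 1.6775  1.7367 -0.1672  0.5121  1.2084  1.6756 -0.2827  1.7998] (-1, 1, 1) 3.4884904801291627 1.9065315854790266
```

View pics/l1.png

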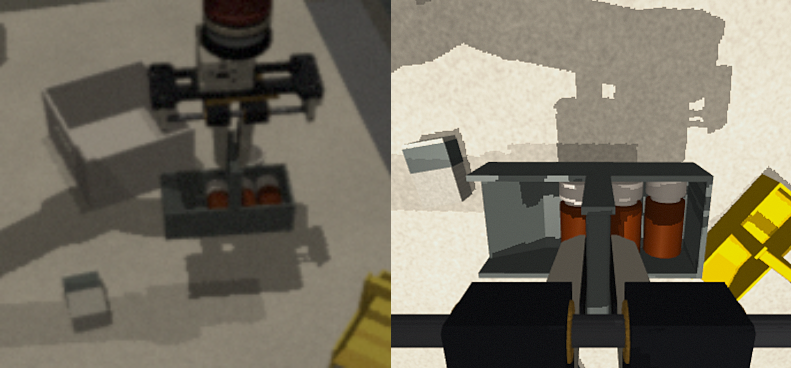

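```bash
sed -i 's/E("z",q\[0\]+phi)/E("z",phi-q[0])/; s/(2.26,)/(0,)/' kin.py
python3 - <<'E'
from kin import *
r,sg=fitk();print(r.x.round(4),sg,r.cost,np.abs(r.fun).max());json.dump([list(r.x),sg],open("kin.json","w"))
E
```

```text
[-0.0355  0.169   0.5507  0.3741  0.2462  1.183  -1.2258  1.183 ] (-1, -1, -1) 0.00013078973145274678 0.009334506543034471
```

```bash
cat > ik.py <<'E'
from kin import *
K,SG=json.load(open("kin.json"))
LO=np.array([-3.12,-.3,-1.34,.26,-1.36,.01,-2.84]);HI=np.array([3.12,2.06,1.32,2.42,4.5,1.98,2.84])
def ik(p,R,q0,w=.03):
    f=lambda q:np.r_[(fk(q,K,SG)[0]-p)*10,(fk(q,K,SG)[1].inv()*R).as_rotvec()*3,w*(q-q0)]
    q0c=np.clip(q0,LO+.021,HI-.021)
    r=least_squares(f,q0c,bounds=(LO+.02,HI-.02));e=r.fun[:6]
    return r.x,np.linalg.norm(e[:3])/10,np.linalg.norm(e[3:])/3
def trayR(beta,th): # pour direction beta, tilt th front-down
    return Ro.from_euler("z",beta+np.pi)*Ro.from_euler("y",-th)
def toolR(RT):
    m=RT.as_matrix();x=-m[:,2];y=m[:,0];return Ro.from_matrix(np.c_[x,y,np.cross(x,y)])
def tcp_from_lip(lip,RT): return np.array(lip)+RT.apply([.086,0,.0444])
E
python3 - <<'E'
from ik import *
L=json.load(open("log.json"));q=np.array(L[-1][0])
p,R=fk(q,K,SG);print(p,L[-1][1])
C=np.array([.481,.330])
b0=np.pi-.095
for bd in(165,150,135,120,105,90,75):
    b=np.radians(bd);u=np.array([np.cos(b),np.sin(b)])
    qq=q.copy();ok=[]
    n=8
    for k in range(n+1):   # transit level, lip z .16
        bb=b0+(b-b0)*k/n;RT=trayR(bb,0);lip=np.r_[C-.03*u,.16]
        pt=tcp_from_lip(lip,RT)*(k/n)+np.array(L[-1][1])*(1-k/n)
        qq,e,er=ik(pt,toolR(RT),qq);ok.append((e,er))
    print(bd,"level",qq.round(2),np.max(ok,0).round(3))
    ok=[]
    for th in np.radians(range(5,61,5)):
        RT=trayR(b,th);qq,e,er=ik(tcp_from_lip(np.r_[C-.03*u,.12],RT),toolR(RT),qq);ok.append((round(e,3),round(er,2)))
    print("   tilt",qq.round(2),np.max(ok,0))
E
```

```text
[0.59141704 0.00471484 0.23111801] [0.5918603157032774, 0.004717677231988905, 0.2311861959674427]
165 level [-0.72  0.66  0.4   1.38 -0.26  1.15 -0.55] [0. 0.]
   tilt [-1.65  0.9   1.3   2.02  0.03  0.1  -1.13] [0. 0.]
150 level [-0.74  0.64  0.47  1.45 -0.3   1.12 -0.74] [0. 0.]
   tilt [-1.64  0.96  1.3   1.9   0.15  0.41 -1.41] [0. 0.]
135 level [-0.77  0.61  0.55  1.54 -0.34  1.1  -0.93] [0. 0.]
   tilt [-1.59  0.98  1.25  1.77  0.19  0.72 -1.59] [0. 0.]
120 level [-0.82  0.57  0.63  1.62 -0.37  1.07 -1.14] [0. 0.]
   tilt [-1.51  0.99  1.18  1.63  0.19  1.01 -1.72] [0. 0.]
105 level [-0.89  0.55  0.71  1.71 -0.4   1.04 -1.35] [0. 0.]
   tilt [-1.43  1.01  1.13  1.5   0.16  1.29 -1.84] [0. 0.]
90 level [-0.97  0.52  0.8   1.78 -0.43  1.02 -1.58] [0. 0.]
   tilt [-1.33  1.03  1.08  1.39  0.11  1.55 -1.95] [0. 0.]
75 level [-1.08  0.51  0.89  1.85 -0.46  1.01 -1.83] [0. 0.]
   tilt [-1.23  1.04  1.03  1.28  0.05  1.77 -2.08] [0. 0.]
```

Request:
{"api": "arm_command", "payload": {"targets": [{"hand": 0,"dx": -0.001,"dy": 0.002,"dz": 0,"ax": 0,"ay": 0,"az": -0.012},{"hand": 0,"dx": -0.002,"dy": 0.006,"dz": 0,"ax": 0,"ay": 0,"az": -0.036},{"hand": 0,"dx": -0.005,"dy": 0.013,"dz": 0,"ax": 0,"ay": 0,"az": -0.073},{"hand": 0,"dx": -0.008,"dy": 0.021,"dz": 0,"ax": 0,"ay": 0,"az": -0.121},{"hand": 0,"dx": -0.012,"dy": 0.032,"dz": 0,"ax": 0,"ay": 0,"az": -0.182},{"hand": 0,"dx": -0.017,"dy": 0.045,"dz": 0,"ax": 0,"ay": 0,"az": -0.255},{"hand": 0,"dx": -0.023,"dy": 0.06,"dz": 0,"ax": 0,"ay": 0,"az": -0.339},{"hand": 0,"dx": -0.029,"dy": 0.077,"dz": 0,"ax": 0,"ay": 0,"az": -0.436},{"hand": 0,"dx": -0.036,"dy": 0.094,"dz": 0,"ax": 0,"ay": 0,"az": -0.533},{"hand": 0,"dx": -0.042,"dy": 0.111,"dz": 0,"ax": 0,"ay": 0,"az": -0.63}]}}

```text
t: 9.68
tool_pos: [0.5491, 0.1169, 0.23]
orientation: [-1.092, 1.57, 2.895]
ft_force: [-0.7, -0.4, -3.0]
grip_width: 0.0122
```

Request:
{"api": "arm_command", "payload": {"targets": [{"hand": 0,"dx": -0.006,"dy": 0.017,"dz": 0,"ax": 0,"ay": 0,"az": -0.097},{"hand": 0,"dx": -0.013,"dy": 0.034,"dz": 0,"ax": 0,"ay": 0,"az": -0.194},{"hand": 0,"dx": -0.019,"dy": 0.051,"dz": 0,"ax": 0,"ay": 0,"az": -0.291},{"hand": 0,"dx": -0.025,"dy": 0.066,"dz": 0,"ax": 0,"ay": 0,"az": -0.376},{"hand": 0,"dx": -0.03,"dy": 0.079,"dz": 0,"ax": 0,"ay": 0,"az": -0.448},{"hand": 0,"dx": -0.034,"dy": 0.089,"dz": 0,"ax": 0,"ay": 0,"az": -0.509},{"hand": 0,"dx": -0.037,"dy": 0.098,"dz": 0,"ax": 0,"ay": 0,"az": -0.557},{"hand": 0,"dx": -0.039,"dy": 0.102,"dz": 0,"ax": 0,"ay": 0,"az": -0.582},{"hand": 0,"dx": -0.039,"dy": 0.102,"dz": 0,"ax": 0,"ay": 0,"az": -0.582}]}}

```text
t: 10.8
tool_pos: [0.5104, 0.2182, 0.2302]
orientation: [-0.01, 1.57, -2.883]
ft_force: [0.8, -0.2, -3.1]
grip_width: 0.0119
```

```bash
cat >> fit.py <<'E'
def overlay(d,s,x0,y0,x1,y1,f):
    R=Rt(s["orientation"]).as_matrix();O=s["tool_pos"]+.0654*R[:,0];M=np.c_[R[:,1],np.cross(-R[:,0],R[:,1]),-R[:,0]]
    im=cv2.resize(d["image"][y0:y1,x0:x1],None,fx=f,fy=f,interpolation=cv2.INTER_CUBIC)
    for P in TRAY[:2]:
        q=(proj(d,P@M.T+O)+.5-[x0,y0])*f
        for i in range(8):
            for j in(1,2,4):
                if not i&j: cv2.line(im,tuple(map(int,q[i])),tuple(map(int,q[i|j])),(255,255,0),1)
    print("tray origin",O.round(4),"lip",(M@[-.086,0,.021]+O).round(4),"tilt of z",np.degrees(np.arccos(M[2,2])).round(2))
    return im
E
python3 - <<'E'
from rig import ctrl
from fit import *
from ik import *
s=ctrl.read_state();log(s);b=np.radians(105)
RT=trayR(b,0);to(s,tcp_from_lip([.4888,.301,.187],RT),toolR(RT))
print(s["tool_pos"])
a=overlay(ctrl.get_image("side"),s,150,50,320,220,2.3);c=overlay(ctrl.get_image("top"),s,60,110,260,280,2);
H=340;cv2.imwrite("pics/p1.png",np.concatenate([a[:H],c[:H]],1)[:,:,::-1])
r,sg=fitk();print(r.x.round(4),np.abs(r.fun).max());json.dump([list(r.x),sg],open("kin.json","w"))
E
```

```text
t 10.8 d [ 0.0007 -0.0003  0.0012] a [ 0.0001 -0.0005 -0.0061] F [ 0.79 -0.15 -3.06] w 0.0119 q [-0.89  0.51  0.71  1.68 -0.37  1.09 -1.38]
[0.51038374 0.21821152 0.23015971]
tray origin [0.5104 0.2182 0.1648] lip [0.4876 0.3011 0.1858] tilt of z 0.03
tray origin [0.5104 0.2182 0.1648] lip [0.4876 0.3011 0.1858] tilt of z 0.03
[-0.0352  0.086   0.5501  0.3749  0.1621  1.1832 -1.2256  1.1832] 0.009791662372641147
```

View pics/p1.png

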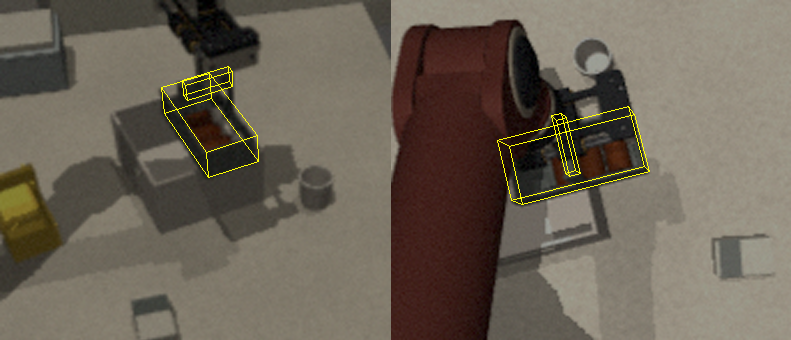

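```bash
python3 - <<'E'
from rig import ctrl
from ik import *
s=ctrl.read_state();b=np.radians(105);q=s["q"]
c0=tcp_from_lip([.4888,.301,.1868],trayR(b,0)); print(c0)
for th in list(range(4,61,4)):
    z=.187-.072*min(1,th/32);RT=trayR(b,np.radians(th));p=tcp_from_lip([.4888,.301,z],RT)
    q2,e,er=ik(p,toolR(RT),q)
    print(th,(p-c0).round(3),(-np.radians(th)*RT.as_matrix()[:,1]).round(3),round(e,4),np.abs(q2-q).max().round(2),q2.round(2));q=q2
E
```

```text
[0.51105844 0.21793038 0.2312    ]
4 [-0.001  0.003 -0.003] [-0.067 -0.018  0.   ] 0.0 0.05 [-0.93  0.53  0.74  1.67 -0.32  1.08 -1.42]
8 [-0.002  0.007 -0.006] [-0.135 -0.036 -0.   ] 0.0 0.05 [-0.97  0.55  0.77  1.67 -0.27  1.08 -1.46]
12 [-0.003  0.011 -0.01 ] [-0.202 -0.054 -0.   ] 0.0 0.05 [-1.01  0.57  0.81  1.67 -0.22  1.07 -1.5 ]
16 [-0.004  0.015 -0.014] [-0.27  -0.072 -0.   ] 0.0 0.05 [-1.05  0.59  0.84  1.67 -0.17  1.06 -1.53]
20 [-0.005  0.02  -0.018] [-0.337 -0.09   0.   ] 0.0 0.04 [-1.09  0.62  0.87  1.67 -0.13  1.06 -1.57]
24 [-0.007  0.025 -0.023] [-0.405 -0.108  0.   ] 0.0 0.04 [-1.13  0.65  0.9   1.66 -0.08  1.06 -1.6 ]
28 [-0.008  0.03  -0.028] [-0.472 -0.126 -0.   ] 0.0 0.04 [-1.16  0.68  0.93  1.66 -0.04  1.06 -1.64]
32 [-0.009  0.035 -0.033] [-0.539 -0.145 -0.   ] 0.0 0.04 [-1.2   0.71  0.96  1.66 -0.01  1.06 -1.67]
36 [-0.011  0.041 -0.03 ] [-0.607 -0.163 -0.   ] 0.0 0.04 [-1.23  0.74  0.99  1.65  0.03  1.08 -1.69]
40 [-0.013  0.047 -0.027] [-0.674 -0.181 -0.   ] 0.0 0.04 [-1.26  0.77  1.02  1.64  0.07  1.1  -1.72]
44 [-0.014  0.053 -0.025] [-0.742 -0.199 -0.   ] 0.0 0.04 [-1.29  0.79  1.05  1.63  0.11  1.12 -1.74]
48 [-0.016  0.059 -0.023] [-0.809 -0.217 -0.   ] 0.0 0.04 [-1.31  0.82  1.08  1.62  0.15  1.14 -1.76]
52 [-0.018  0.066 -0.021] [-0.877 -0.235 -0.   ] 0.0 0.04 [-1.33  0.85  1.1   1.61  0.18  1.16 -1.77]
56 [-0.019  0.072 -0.02 ] [-0.944 -0.253 -0.   ] 0.0 0.03 [-1.35  0.89  1.12  1.6   0.21  1.18 -1.79]
60 [-0.021  0.079 -0.02 ] [-1.012 -0.271  0.   ] 0.0 0.03 [-1.37  0.92  1.15  1.59  0.25  1.2  -1.8 ]
```

Request:
{"api": "arm_command", "payload": {"targets": [{"hand": 0,"dx": -0.001,"dy": 0.003,"dz": -0.003,"ax": -0.067,"ay": -0.018,"az": 0},{"hand": 0,"dx": -0.002,"dy": 0.007,"dz": -0.006,"ax": -0.135,"ay": -0.036,"az": 0},{"hand": 0,"dx": -0.003,"dy": 0.011,"dz": -0.01,"ax": -0.202,"ay": -0.054,"az": 0},{"hand": 0,"dx": -0.004,"dy": 0.015,"dz": -0.014,"ax": -0.27,"ay": -0.072,"az": 0},{"hand": 0,"dx": -0.005,"dy": 0.02,"dz": -0.018,"ax": -0.337,"ay": -0.09,"az": 0},{"hand": 0,"dx": -0.007,"dy": 0.025,"dz": -0.023,"ax": -0.405,"ay": -0.108,"az": 0}]}}

```text
t: 11.65
tool_pos: [0.5041, 0.2432, 0.2075]
orientation: [1.568, 1.151, -1.308]
ft_force: [1.2, 0.7, -4.0]
grip_width: 0.0118
```

```bash
python3 - <<'E'
from rig import ctrl
from fit import *
from ik import *
s=ctrl.read_state();log(s);b=np.radians(105)
RT=trayR(b,np.radians(24));to(s,tcp_from_lip([.4888,.301,.133],RT),toolR(RT))
a=overlay(ctrl.get_image("side"),s,150,50,320,220,2.3);c=ctrl.get_image("wrist")["image"]
H=384;cv2.imwrite("pics/p2.png",np.concatenate([a[:H],c[:len(a)][:, 60:460]],1)[:,:,::-1])
E
```

```text
t 11.65 d [ 0.0004 -0.0006  0.0011] a [ 0.001  -0.0011 -0.0039] F [ 1.15  0.73 -4.03] w 0.0118 q [-1.2   0.7   0.87  1.62 -0.11  1.11 -1.69]
tray origin [0.511  0.2175 0.1477] lip [0.4881 0.3015 0.1319] tilt of z 24.04
```

View pics/p2.png

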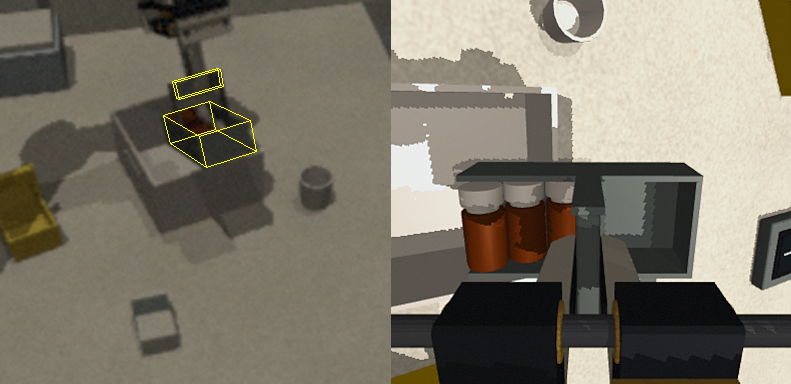

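Request:
{"api": "arm_command", "payload": {"targets": [{"hand": 0,"dx": -0.001,"dy": 0.005,"dz": -0.005,"ax": -0.067,"ay": -0.018,"az": 0},{"hand": 0,"dx": -0.002,"dy": 0.01,"dz": -0.01,"ax": -0.135,"ay": -0.036,"az": 0},{"hand": 0,"dx": -0.004,"dy": 0.016,"dz": -0.007,"ax": -0.202,"ay": -0.054,"az": 0},{"hand": 0,"dx": -0.006,"dy": 0.022,"dz": -0.004,"ax": -0.27,"ay": -0.072,"az": 0},{"hand": 0,"dx": -0.007,"dy": 0.028,"dz": -0.002,"ax": -0.337,"ay": -0.09,"az": 0},{"hand": 0,"dx": -0.009,"dy": 0.034,"dz": 0.0,"ax": -0.405,"ay": -0.108,"az": 0},{"hand": 0,"dx": -0.011,"dy": 0.041,"dz": 0.002,"ax": -0.472,"ay": -0.126,"az": 0},{"hand": 0,"dx": -0.012,"dy": 0.047,"dz": 0.003,"ax": -0.54,"ay": -0.145,"az": 0},{"hand": 0,"dx": -0.013,"dy": 0.05,"dz": 0.003,"ax": -0.573,"ay": -0.153,"az": 0},{"hand": 0,"dx": -0.013,"dy": 0.05,"dz": 0.003,"ax": -0.573,"ay": -0.153,"az": 0}]}}

```text
t: 13.0
tool_pos: [0.491, 0.293, 0.2099]
orientation: [1.564, 0.56, -1.31]
ft_force: [0.4, 0.1, -2.3]
grip_width: 0.0117
```

```bash
python3 - <<'E'
from rig import ctrl
from fit import *
from ik import *
s=ctrl.read_state();log(s);b=np.radians(105)
RT=trayR(b,np.radians(58));to(s,tcp_from_lip([.4888,.301,.115],RT),toolR(RT))
a=overlay(ctrl.get_image("side"),s,150,50,320,220,2.3);c=ctrl.get_image("wrist")["image"]
H=384;cv2.imwrite("pics/p3.png",np.concatenate([a[:H],c[:len(a)][:, 60:460]],1)[:,:,::-1])
E
```

```text
t 13.0 d [-0.0001  0.0004  0.0016] a [-0.0002 -0.0057 -0.0024] F [ 0.44  0.07 -2.34] w 0.0117 q [-1.42  1.06  1.    1.41  0.11  1.39 -1.92]
tray origin [0.5053 0.2395 0.1751] lip [0.4884 0.3007 0.1134] tilt of z 57.9
```

View pics/p3.png

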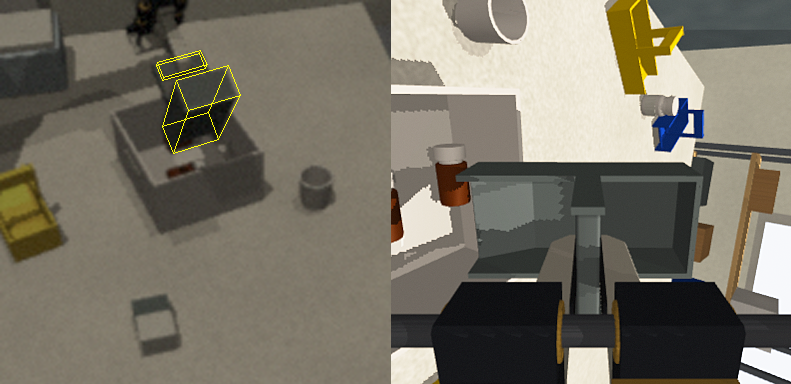

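Request:
{"api": "arm_command", "payload": {"targets": [{"hand": 0,"dx": 0.001,"dy": -0.003,"dz": 0.01,"ax": 0.05,"ay": 0.013,"az": 0},{"hand": 0,"dx": 0.004,"dy": -0.013,"dz": 0.03,"ax": 0.16,"ay": 0.043,"az": 0},{"hand": 0,"dx": 0.007,"dy": -0.025,"dz": 0.045,"ax": 0.29,"ay": 0.078,"az": 0},{"hand": 0,"dx": 0.01,"dy": -0.037,"dz": 0.055,"ax": 0.43,"ay": 0.115,"az": 0},{"hand": 0,"dx": 0.013,"dy": -0.047,"dz": 0.06,"ax": 0.57,"ay": 0.153,"az": 0},{"hand": 0,"dx": 0.015,"dy": -0.056,"dz": 0.06,"ax": 0.7,"ay": 0.188,"az": 0},{"hand": 0,"dx": 0.017,"dy": -0.064,"dz": 0.06,"ax": 0.82,"ay": 0.22,"az": 0},{"hand": 0,"dx": 0.019,"dy": -0.071,"dz": 0.06,"ax": 0.91,"ay": 0.244,"az": 0},{"hand": 0,"dx": 0.02,"dy": -0.075,"dz": 0.06,"ax": 0.977,"ay": 0.262,"az": 0},{"hand": 0,"dx": 0.02,"dy": -0.075,"dz": 0.06,"ax": 0.977,"ay": 0.262,"az": 0}]}}

```text
t: 14.35
tool_pos: [0.5114, 0.2124, 0.2719]
orientation: [1.573, 1.568, -1.309]
ft_force: [0.7, 0.8, -1.8]
grip_width: 0.0115
```

```bash
python3 - <<'E'
from rig import ctrl
from fit import *
from ik import *
s=ctrl.read_state();log(s)
print(s["tool_pos"],s["q"].round(2),Rt(s["orientation"]).as_matrix().round(4).tolist())
a=overlay(ctrl.get_image("side"),s,150,50,320,220,2.3);c=ctrl.get_image("wrist")["image"]
H=384;cv2.imwrite("pics/p4.png",np.concatenate([a[:H],c[:len(a)][:, 60:460]],1)[:,:,::-1])
r,sg=fitk();print(r.x.round(4),np.abs(r.fun).max());json.dump([list(r.x),sg],open("kin.json","w"))
E
```

```text
[0.51139398 0.21244973 0.27189635] [-0.92  0.48  0.76  1.61 -0.35  1.19 -1.39] [[0.0007, 0.2565, -0.9665], [-0.0025, -0.9665, -0.2565], [-1.0, 0.0026, -0.0]]
tray origin [0.5114 0.2123 0.2065] lip [0.4894 0.2955 0.2273] tilt of z 0.15
[-0.0308  0.2581  0.5429  0.3809  0.3239  1.1849 -1.22    1.1896] 0.02855536054927693
```

View pics/p4.png

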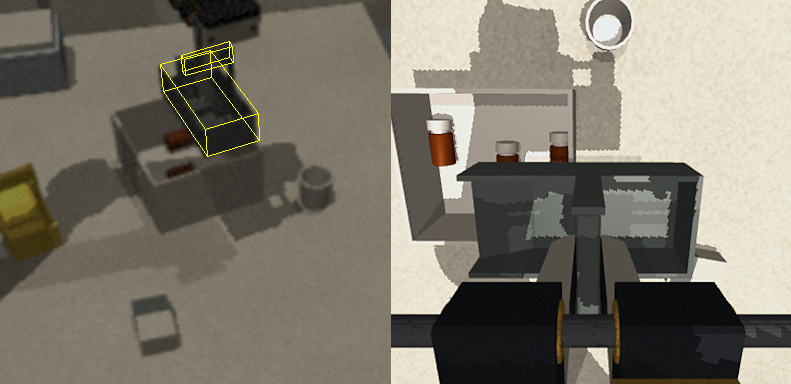

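```bash
python3 - <<'E'
from ik import *
L=json.load(open("log.json"));q=np.array(L[-1][0]);p0=np.array(L[-1][1])
p1=np.array([.4515,-.301,.2719])
for k in range(1,17):
    mid=.06*np.sin(np.pi*k/16)
    RT=trayR(np.radians(105+3*k/16),0);q,e,er=ik(p0+(p1-p0)*k/16+[mid,0,0],toolR(RT),q);print(q.round(2),round(e,4),round(er,3)) if k%4==0 else 0
q,e,er=ik([.4515,-.301,.1954],toolR(RT),q);print(q.round(2),e,er)
E
```

```text
[-0.69  0.47  0.77  1.64 -0.35  1.18 -1.14] 0.0 0.0
[-0.46  0.47  0.77  1.64 -0.35  1.18 -0.89] 0.0 0.0
[-0.22  0.46  0.78  1.66 -0.34  1.17 -0.63] 0.0 0.0
[ 0.04  0.47  0.78  1.64 -0.35  1.18 -0.35] 0.0 0.0
[ 0.08  0.54  0.73  1.76 -0.42  1.01 -0.29] 7.716519199668193e-06 3.306083198094931e-05
```

Request:
{"api": "arm_command", "payload": {"targets": [{"hand": 0,"dx": 0.001,"dy": -0.005,"dz": 0,"ax": 0,"ay": 0,"az": 0.0},{"hand": 0,"dx": 0.004,"dy": -0.015,"dz": 0,"ax": 0,"ay": 0,"az": 0.0},{"hand": 0,"dx": 0.008,"dy": -0.031,"dz": 0,"ax": 0,"ay": 0,"az": 0.003},{"hand": 0,"dx": 0.0125,"dy": -0.051,"dz": 0,"ax": 0,"ay": 0,"az": 0.005},{"hand": 0,"dx": 0.018,"dy": -0.077,"dz": 0,"ax": 0,"ay": 0,"az": 0.008},{"hand": 0,"dx": 0.024,"dy": -0.108,"dz": 0,"ax": 0,"ay": 0,"az": 0.01},{"hand": 0,"dx": 0.029,"dy": -0.144,"dz": 0,"ax": 0,"ay": 0,"az": 0.014},{"hand": 0,"dx": 0.033,"dy": -0.185,"dz": 0,"ax": 0,"ay": 0,"az": 0.018},{"hand": 0,"dx": 0.032,"dy": -0.226,"dz": 0,"ax": 0,"ay": 0,"az": 0.022},{"hand": 0,"dx": 0.029,"dy": -0.267,"dz": 0,"ax": 0,"ay": 0,"az": 0.026}]}}

```text
t: 15.7
tool_pos: [0.5394, -0.0521, 0.2705]
orientation: [0.96, 1.569, -1.889]
ft_force: [0.8, -0.2, -2.3]
grip_width: 0.0121
```

Request:
{"api": "arm_command", "payload": {"targets": [{"hand": 0,"dx": -0.008,"dy": -0.041,"dz": 0,"ax": 0,"ay": 0,"az": 0.004},{"hand": 0,"dx": -0.019,"dy": -0.082,"dz": 0,"ax": 0,"ay": 0,"az": 0.008},{"hand": 0,"dx": -0.033,"dy": -0.123,"dz": 0,"ax": 0,"ay": 0,"az": 0.012},{"hand": 0,"dx": -0.048,"dy": -0.159,"dz": 0,"ax": 0,"ay": 0,"az": 0.016},{"hand": 0,"dx": -0.062,"dy": -0.19,"dz": 0,"ax": 0,"ay": 0,"az": 0.018},{"hand": 0,"dx": -0.074,"dy": -0.215,"dz": 0,"ax": 0,"ay": 0,"az": 0.02},{"hand": 0,"dx": -0.084,"dy": -0.236,"dz": 0,"ax": 0,"ay": 0,"az": 0.022},{"hand": 0,"dx": -0.089,"dy": -0.246,"dz": 0,"ax": 0,"ay": 0,"az": 0.024},{"hand": 0,"dx": -0.089,"dy": -0.246,"dz": 0,"ax": 0,"ay": 0,"az": 0.024}]}}

```text
t: 16.82
tool_pos: [0.45, -0.2961, 0.2705]
orientation: [0.6, 1.569, -2.226]
ft_force: [0.2, -0.0, -1.9]
grip_width: 0.0117
```

```bash
cat > chk.py <<'E'
from rig import ctrl
from fit import *
from ik import *
import sys
s=ctrl.read_state()
RT=trayR(np.radians(108),0);to(s,[.4515,-.301,.1954],toolR(RT))
print(s["tool_pos"],np.abs(s["qvel"]).max())
a=overlay(ctrl.get_image("side"),s,170,150,340,320,2.2);b=overlay(ctrl.get_image("top"),s,60,130,460,330,1)
c=ctrl.get_image("wrist")["image"][:374,70:470]
im=np.zeros((600,800,3),np.uint8);im[:374,:374]=a[:374,:374];im[:374,380:780]=c;im[380:580,:400]=b
cv2.imwrite("pics/%s.png"%sys.argv[1],im[:,:,::-1])
E
python3 chk.py r1
```

```text
t 16.82 d [ 0.0015 -0.0049 -0.0751] a [ 0.0011 -0.0009 -0.0011] F [ 0.19 -0.02 -1.93] w 0.0117 q [ 0.04  0.46  0.76  1.66 -0.34  1.16 -0.36]
[ 0.45003817 -0.29613514  0.27052634] 0.03105803798548043
tray origin [ 0.45   -0.2962  0.2051] lip [ 0.4233 -0.2144  0.2261] tilt of z 0.08
tray origin [ 0.45   -0.2962  0.2051] lip [ 0.4233 -0.2144  0.2261] tilt of z 0.08
```

View pics/r1.png

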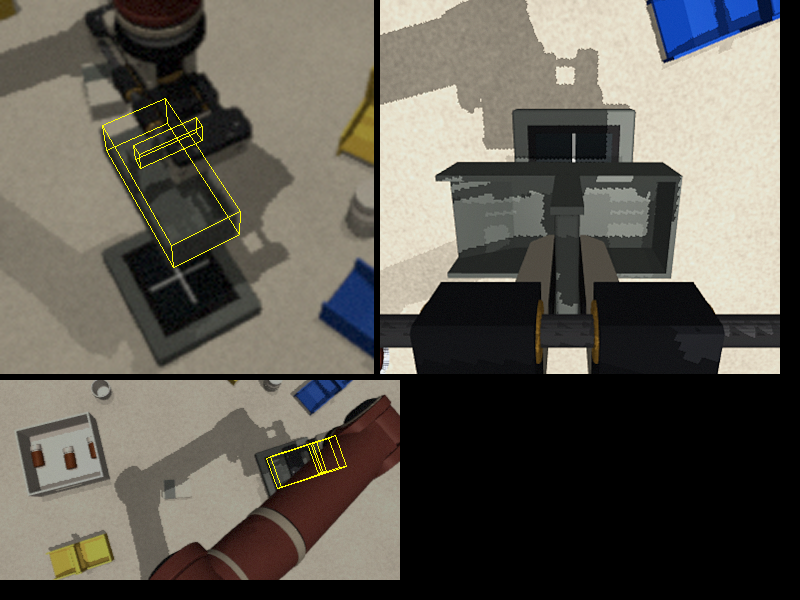

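Request:
{"api": "arm_command", "payload": {"targets": [{"hand": 0,"dx": 0,"dy": -0.001,"dz": -0.006,"ax": 0,"ay": 0,"az": 0},{"hand": 0,"dx": 0.001,"dy": -0.003,"dz": -0.02,"ax": 0,"ay": 0,"az": 0},{"hand": 0,"dx": 0.001,"dy": -0.005,"dz": -0.038,"ax": 0,"ay": 0,"az": 0},{"hand": 0,"dx": 0.002,"dy": -0.006,"dz": -0.055,"ax": 0,"ay": 0,"az": 0},{"hand": 0,"dx": 0.002,"dy": -0.007,"dz": -0.068,"ax": 0,"ay": 0,"az": 0},{"hand": 0,"dx": 0.002,"dy": -0.007,"dz": -0.074,"ax": 0.001,"ay": -0.001,"az": 0},{"hand": 0,"dx": 0.002,"dy": -0.007,"dz": -0.075,"ax": 0.001,"ay": -0.001,"az": 0},{"hand": 0,"dx": 0.002,"dy": -0.007,"dz": -0.075,"ax": 0.001,"ay": -0.001,"az": 0},{"hand": 0,"dx": 0.002,"dy": -0.007,"dz": -0.075,"ax": 0.001,"ay": -0.001,"az": 0},{"hand": 0,"dx": 0.002,"dy": -0.007,"dz": -0.075,"ax": 0.001,"ay": -0.001,"az": 0}]}}

```text
t: 18.23
tool_pos: [0.4529, -0.3024, 0.1958]
orientation: [2.545, 1.57, -0.279]
ft_force: [0.2, 0.6, -2.5]
grip_width: 0.0118
```

```bash
python3 chk.py r2
```

```text
t 18.23 d [-0.0014  0.0014 -0.0004] a [ 0.0003  0.001  -0.0033] F [ 0.16  0.55 -2.45] w 0.0118 q [ 0.09  0.54  0.71  1.76 -0.41  1.   -0.29]
[ 0.45292273 -0.30235334  0.19581237] 0.0036832122602856207
tray origin [ 0.453  -0.3024  0.1304] lip [ 0.4261 -0.2207  0.1514] tilt of z 0.06
tray origin [ 0.453  -0.3024  0.1304] lip [ 0.4261 -0.2207  0.1514] tilt of z 0.06
```

View pics/r2.png

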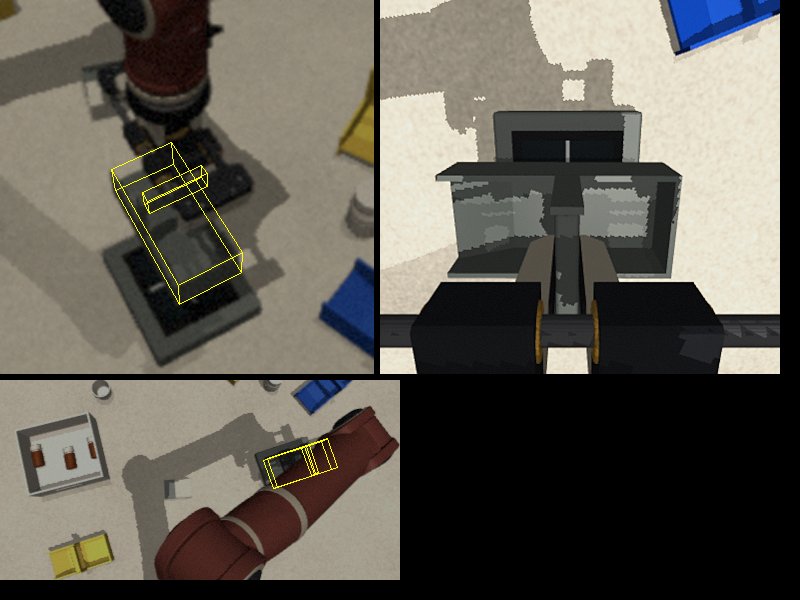

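The tray is empty and level, with its underside at z = 0.130, 10 cm above the window and within 2 mm of centre. All three vials show in the bin, at about (37,455), (70,457) and (92,448) in the top view. The picture agrees with the model overlay, so I'm handing in.

```bash
python3 -c "
from rig import ctrl
print(ctrl.job_done())"
```

```text
the job is handed in; nothing more can be done
None
```

I lifted the grey tray by its handle and tipped all three vials over its lip into the white bin, at about 58° of tilt. I then brought the empty tray over the reader and handed the job in at about 18 s, still holding it there.

- **Vials:** the top camera shows all three in the bin. The vertical wrist force fell from about 3.5 N with the vials to about 2 N without, which fits the tray alone.
- **Hold:** the tray's underside was at z = 0.130 m, 10 cm above the window. Its origin was within about 3 mm of the window's centre, tilt was under 0.1°, and the grip was steady at 11.8 mm.
- **Clearances:** I kept the tray at least 10 cm above the reader. I saw no contact with the jar, cup or carton, but I did not measure their positions again at the end.

**What disagreed:** the first grasp, at the height the tool data gave, closed on nothing. The fingertips sit about 27 mm further back than stated. I reopened, went 28 mm lower and gripped the bar; that measured offset fitted the camera pictures from then on.

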